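Seat the picture cell in the lantern lamp

ROBOT

A 6-joint arm with a two-finger parallel gripper is mounted at the origin on the work surface. World frame = base frame: x ahead of the robot, y to its left, z up, the work surface at z = 0. Lengths are in m, angles in rad, forces in N, time in s.
With the tool pointing down it reaches from about 0.3 to 0.775 m from the base axis. Payload 14.6 kg.
Tool frame: the origin (TCP) lies at the very end of the fingers, on their centre line; the grasp point (between the pads) lies 19 mm behind it; z points along the fingers, y is the line along which they close (so a half turn about z gives the same grasp; the last joint's range is limited). The gripper opens to 94 mm and grips with 3 to 60 N. Pads are 16 mm wide; open, the fingers measure 119 mm over their backs; the gripper's body (75 mm by 177 mm) begins 78 mm behind the grasp point.
Start: joints at [-0.067, 0.3, 1.521, -0, 1.321, -0.067], TCP at [0.55, -0, 0.205] pointing down, gripper open.
Joint ranges: [-3.03, 3.03], [-0.79, 2.21], [0.23, 2.52], [-1.04, 4.18], [0, 3.07], [-2.55, 2.55]. Speed limits (rad/s): [2.22, 2.22, 2.57, 3.14, 3.14, 3.14].

INTERFACE

Orientations are given as [roll, pitch, yaw] about the fixed x, y, z axes, in that order (R = Rz(yaw) Ry(pitch) Rx(roll)).
In Python, from station import ctrl, cams gives the robot as it stands. The module is installed in compiled form; this text tells all that it offers.
- The arm moves only by the tool arm_command, never from a script. Its argument "plan" is a list that holds one entry, the list of rows, each a list of 7 numbers: the shift along the tool's x, y, z in mm, then the turn, a rotation vector about the tool's x, y, z in rad, then the closure, from -1 (fully open) to 1 (shut). A call has 1 to 12 rows; each row is the pose to reach, as a shift and turn from the pose commanded when the call began, along the tool's axes at that moment; what a row does not reach only later rows make up. A row lasts 1/10 s, in which the tool goes at most 50 mm and 8.59 degrees, less where a joint would pass 70% of its speed; a pose out of reach is approached as far as the arm can. A call with a gripper value outside its range is refused whole. The fingers move at their own pace and stop on an object; "squeeze" is the grip in N (left out, the last holds). Time passes only in rows, so rows that repeat a pose let the fingers close. It gives the time, the measured TCP pose, the force, the opening and the grip force at its end, in the units of the state.
- ctrl.get_obs(): the state, without advancing time (a new reading comes with each control period).
- cams.camera(name): name is "scene" or "side" or "wrist"; returns (picture, depth): 420x560x3 uint8, blue, green, red; 420x560 float32, m along the optical axis (not along the pixel's ray), 0 where there is no reading.
- cams.camera_info(name): a dict with "fx", "fy", "cx", "cy" (pixels), "world_to_cam" (4x4, takes a point from world to camera coordinates). Camera axes: x right, y down, z forward; pixel columns grow to the right and rows downward; lengths in m; the calibration is good to about 2 mm. The wrist camera is an equidistant fisheye: a pixel r from the principal point sees the ray r / f radians off the axis. A picture is of the moment at which its call begins: read the wrist's pose just before it. camera_info takes no time and is no camera call; for the wrist camera it gives the pose at the moment of the call.
- ctrl.hand_in(): hands the job in; it is judged then, once.
The state is a dict: "time_s": time; "qpos": joint angles; "joint_vel": joint speeds; "tau": joint torques, N m; "ee_pos": TCP position; "eef_rot": TCP orientation; "force": force on the tool from outside, world axes, zero at the start; "moment": the same for the moment, N m; "grip_width": finger opening in m; "grip_force": force on a finger pad.
Only numpy, scipy, OpenCV 4.12 (cv2) and the standard library are available. Lean on these libraries where they do the work, as an engineer would, in place of code of your own. Each camera call takes 0.05 s, during which the arm holds its last target. There are 200 camera calls.

TASK

Put the picture cell into the well of the picture lamp so that its two clear faces look along the light path, one at the LED head and one at the lens, holding it only by its ribbed sides. Press it gently down past the spring pad until it is felt to bear firmly on the cushioned seat hidden in the well, without overloading the glass, then let go and leave it standing there upright. Leave the other things on the shelf where they are.

Things in the scene. Friction and masses are not known exactly. Their poses are not given: they have to be found in the camera images.
- cell: Picture cell: upright square glass block in a white plastic frame, 34 x 34 x 100 mm, loose on the shelf, 125 to 235 g. Its +x and -x faces are the smooth clear panes (24 mm wide, 12 to 90 mm above the underside), not to be touched by fingers; its +y and -y faces have upright ribs, to be held there. The lower 5 mm tapers in by 2.5 mm all round. Origin: centre of the underside, z up.
- cell_top (a point): Top of the cell, 104 mm above its underside: the middle of a bar 34 x 8 x 4 mm on its cap that runs along the cell's x axis, from clear face to clear face.
- lamp: Picture lamp, fixed: white base block 160 (x) x 96 (y) x 55 mm high, LED head at its -x end, lens barrel at its +x end, both up to 100 mm above the shelf with 66 mm free between them. Light runs along its x axis, 78 mm above the shelf. The cell may stand either way round along it; a quarter turn out also fits the well but is wrong. Origin: centre of the underside, z up.
- well (a point): Centre of the mouth of the lamp's square well, in the top of the base between LED head and lens, 55 mm above the shelf. The well is 37 x 37 mm inside, its sides along the lamp's x and y, with a 3 mm chamfer round the mouth.
- pad_spot (a point): Tip of a round steel spring pad that stands 5 mm out of the well's -y wall, from 4 to 14 mm below the mouth. It yields, pressing the cell towards the +y wall with 3 to 5 N, so that the cell drags with about 1 to 7 N on its way down and does not drop.
- shaft (a point): A fixed point on the well's axis, 34 mm below the mouth: NOT the seat. The seat is on a height stop left anywhere from 21 to 47 mm below the mouth; unmeasured, so feel for it. It is a cushion on a spring of 2.5 N/mm (1 N preload), 4 mm travel, then hard. The cell is seated once it has borne on it with over 5 N for 0.15 s; over 20 N on it breaks the glass. Let go, the cell stays on the cushion.
- tin: Bystander: red tin mooncake box, 156 x 156 x 60 mm, closed. Origin: centre of the underside.
- cups: Bystander: two stacked white tea cups, 66 mm across and 66 mm high together. Origin: centre of the underside.
- canister: Bystander: steel tea canister with a screw-top lid, 73 mm across, 100 mm high. Origin: centre of the underside.
- folded: Bystander: white plastic lantern folded flat, a disc 150 mm across and 26 mm high. Origin: centre of the underside.
Mind the look-alikes: they are no part of the job. There is more than one size of the cell; the job needs the middle-sized.

How it is judged:
On the way, in this order (a step that is already met when the one before it is completed fails the run):
1. the cell is lifted off the shelf (height (world z) of cell above 0.05 m), for 0.1 s.
2. the cell, in the well with its clear faces along the light path, bears on the cushioned seat with more than 5 N (contact force between cell and seat above 5 N and horizontal distance between cell and well below 0.006 m and angle between the x axis of cell and the x axis of lamp, either way round below 0.12 rad), for 0.15 s.
At the end, for the whole second after the job is handed in: The cell stands released, at rest and upright (within 0.08 rad) in the well, within 5 mm of its centre, resting on the cushioned seat, with its clear faces square to the light path (within 0.12 rad, either way round) (contact force between cell and seat above 0.3 N and horizontal distance between cell and well below 0.005 m and angle between the x axis of cell and the x axis of lamp, either way round below 0.12 rad and angle between cell's own z axis and vertical below 0.08 rad and linear speed of cell below 0.02 m/s); the robot touches nothing.
It fails at once if the cell bears on the seat with more than 20 N (contact force between cell and seat above 20 N).
It fails at once if the fingers touch a clear pane (contact force between the fingers and cell_c0 above 0.5 N or contact force between the fingers and cell_c1 above 0.5 N).
It fails at once if the cell is tipped over (angle between cell's own z axis and vertical above 0.6 rad).
It fails at once if a bystander is moved by more than 20 mm (distance of any of tin, cups, canister, folded from where it was at the start of the episode above 0.02 m).
It also fails if it takes over 58 s, if anything falls off the work surface, if the arm or the gripper's body presses on something with over 40 N, if the wrist force passes 120 N, or if a joint passes its speed limit or range.

## Working session

There is one attempt and no reset: what is moved stays moved. The work goes in short steps, Python scripts to look and compute and a tool call to move; the robot and the scene stay as the last step left them, time stands still between calls to the robot, and variables do not carry over. Pictures are saved under pics/ and viewed, at most 10 in all, crops included, and the job is handed in when it is done.

Besides the shell and the picture viewer there is one more tool, called after "Call:" by a JSON object that holds its "api" and its "payload", one argument or row to a line. arm_command: Moves the arm, as the interface text tells. Its arguments: {"type":"object","properties":{"plan":{"type":"array"},"squeeze":{"type":"number"}},"required":["plan"]}

```bash
mkdir -p pics; cat > h.py <<'E'
import numpy as np, cv2
from station import ctrl, cams
def cloud(n):
    im,d=cams.camera(n); I=cams.camera_info(n); T=np.linalg.inv(np.array(I["world_to_cam"]))
    v,u=np.mgrid[:d.shape[0],:d.shape[1]]
    P=np.stack([(u-I["cx"])/I["fx"]*d,(v-I["cy"])/I["fy"]*d,d,np.ones_like(d)],-1)@T.T
    P[d==0]=np.nan
    return im,d,P[...,:3]
E
python3 - <<'E'
from h import *
a=[]
for n in("scene","side"):
    im,d,P=cloud(n); np.savez("pics/%s.npz"%n,im=im,P=P); a.append(im)
    cv2.imwrite("pics/%s.png"%n,cv2.resize(im,(800,600)))
    I=cams.camera_info(n); print(n,np.linalg.inv(np.array(I["world_to_cam"]))[:3].round(3).tolist())
print(ctrl.get_obs())
E
```

```text
scene [[0.826, 0.331, -0.457, 1.054], [0.564, -0.473, 0.677, -0.595], [0.008, -0.816, -0.577, 0.676]]
side [[-0.868, -0.253, 0.427, 0.039], [-0.496, 0.466, -0.732, 1.042], [-0.014, -0.848, -0.53, 0.773]]
{'time_s': 0.1, 'qpos': array([-6.65942329e-02,  3.00436088e-01,  1.52151064e+00,  9.01471264e-06,
        1.32069206e+00, -6.65918232e-02]), 'joint_vel': array([ 2.21220325e-03,  5.51538937e-04, -1.60517680e-03, -3.48167476e-04,
       -7.99388041e-05, -6.99182018e-04]), 'tau': array([ 1.84928511e-03, -5.32644153e+01, -3.53284299e+01,  7.10431044e-02,
        2.34944851e-02, -7.30603051e-05]), 'ee_pos': array([5.49769323e-01, 1.79920443e-05, 2.04935331e-01]), 'eef_rot': array([-3.14054942e+00, -7.83248297e-05,  1.57079164e+00]), 'force': array([-0.01820355, -0.37953108, -0.17277866]), 'moment': array([ 0.00708229, -0.00972126, -0.03853517]), 'grip_force': 0.0, 'grip_width': 0.09429481575485008}
```

View pics/scene.png

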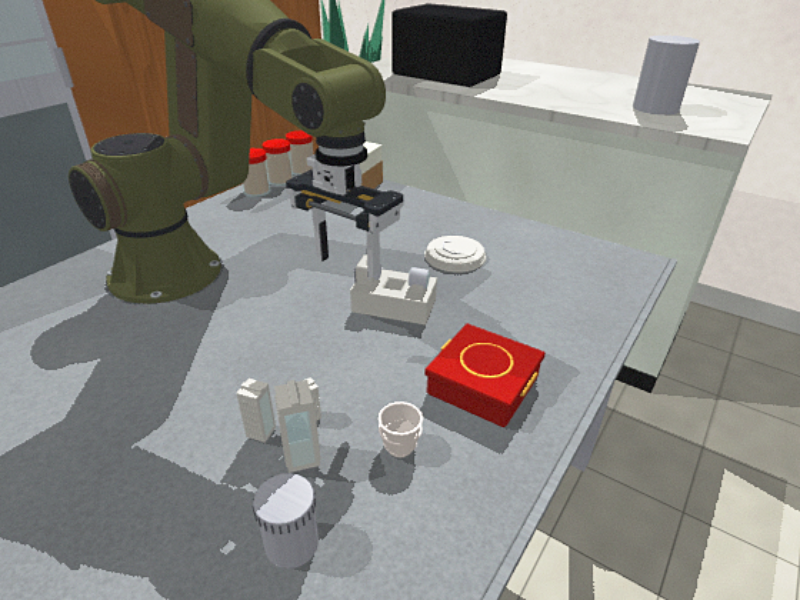

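View pics/side.png

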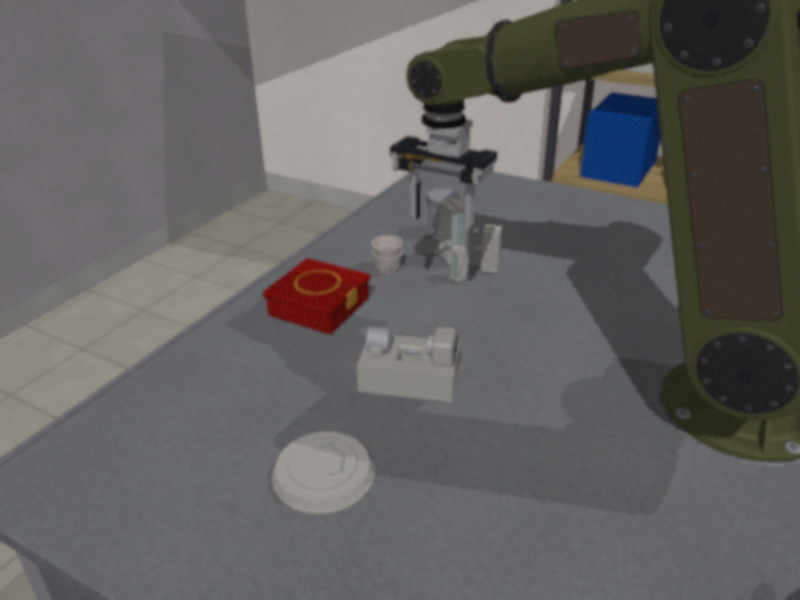

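The scene view (800x600 px) shows the lamp at (395,295), the folded lantern at (456,253), the tin at (485,372), the cups at (400,428) and the canister at (286,520). The candidate cells are at (255,410), (300,425) and partly hidden at (315,395). I'll measure them and view a crop.

```bash
python3 - <<'E'
from h import *
z=np.load("pics/scene.npz"); im,P=z["im"],z["P"]
c=im[245:345,150:245]; cv2.imwrite("pics/crop.png",cv2.resize(c,(570,600),interpolation=cv2.INTER_CUBIC))
for n in("scene","side"):
    P=np.load("pics/%s.npz"%n)["P"]
    m=(P[...,2]>0.03)&(P[...,2]<0.2)&(P[...,0]>.3)&(P[...,0]<1)&(abs(P[...,1])<.5)
    k,l,s,c=cv2.connectedComponentsWithStats(m.astype(np.uint8))
    for i in range(1,k):
        if s[i,4]>40:
            Q=P[l==i]; print(n,s[i],Q.min(0).round(3),Q.max(0).round(3))
# top plane histogram of the cell cluster
P=z["P"];s=P[245:335,150:235].reshape(-1,3)
for zz in np.arange(.05,.16,.004):
    q=s[abs(s[:,2]-zz)<.002]
    if len(q): print(zz.round(3),len(q),q.mean(0).round(3))
E
```

```text
scene [ 245  178   61   42 1497] [0.434 0.125 0.03 ] [0.6   0.267 0.103]
scene [ 297  226   84   65 3292] [0.697 0.001 0.03 ] [0.861 0.163 0.066]
scene [165 265  27  38 715] [ 0.516 -0.241  0.03 ] [ 0.56  -0.198  0.106]
scene [ 192  264   32   60 1491] [ 0.569 -0.255  0.03 ] [ 0.661 -0.134  0.146]
scene [265 281  31  34 820] [ 0.702 -0.149  0.03 ] [ 0.768 -0.083  0.069]
scene [ 177  331   45   59 2066] [ 0.671 -0.368  0.03 ] [ 0.747 -0.294  0.103]
side [ 299  132   29   58 1117] [ 0.562 -0.365  0.03 ] [ 0.741 -0.127  0.145]
side [337 157  14  27 313] [ 0.516 -0.242  0.031] [ 0.556 -0.191  0.105]
side [260 165  21  20 357] [ 0.701 -0.148  0.03 ] [ 0.768 -0.077  0.069]
side [ 183  180   76   46 2139] [0.695 0.005 0.03 ] [0.856 0.168 0.065]
side [ 249  228   73   43 2364] [0.416 0.126 0.03 ] [0.589 0.27  0.104]
0.05 71 [ 0.597 -0.226  0.05 ]
0.054 68 [ 0.602 -0.226  0.054]
0.058 70 [ 0.6   -0.223  0.058]
0.062 60 [ 0.599 -0.222  0.062]
0.066 75 [ 0.594 -0.223  0.066]
0.07 77 [ 0.596 -0.221  0.07 ]
0.074 86 [ 0.599 -0.21   0.074]
0.078 83 [ 0.597 -0.211  0.078]
0.082 68 [ 0.597 -0.228  0.082]
0.086 68 [ 0.597 -0.23   0.086]
0.09 70 [ 0.596 -0.231  0.09 ]
0.094 68 [ 0.599 -0.232  0.094]
0.098 129 [ 0.599 -0.243  0.099]
0.102 193 [ 0.589 -0.24   0.101]
0.106 69 [ 0.597 -0.228  0.105]
0.11 38 [ 0.644 -0.235  0.11 ]
0.114 43 [ 0.645 -0.234  0.114]
0.118 38 [ 0.643 -0.235  0.118]
0.122 52 [ 0.637 -0.231  0.122]
0.126 39 [ 0.642 -0.236  0.126]
0.13 34 [ 0.644 -0.236  0.13 ]
0.134 38 [ 0.644 -0.235  0.134]
0.138 309 [ 0.628 -0.221  0.138]
0.142 71 [ 0.63  -0.223  0.142]
0.146 55 [ 0.627 -0.221  0.145]
```

View pics/crop.png

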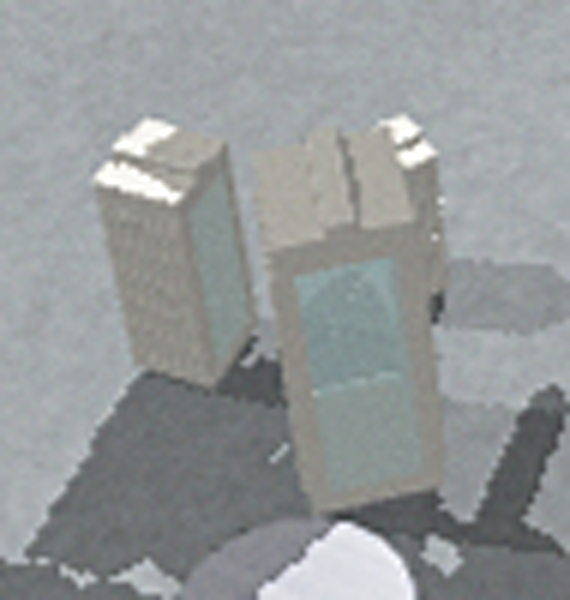

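```bash
python3 - <<'E'
from h import *
for n in("scene","side"):
    P=np.load("pics/%s.npz"%n)["P"].reshape(-1,3); P=P[~np.isnan(P[:,0])]
    def rect(lo,hi,xr,yr,t):
        q=P[(P[:,2]>lo)&(P[:,2]<hi)&(P[:,0]>xr[0])&(P[:,0]<xr[1])&(P[:,1]>yr[0])&(P[:,1]<yr[1])]
        if len(q)>4:
            (c,s,a)=cv2.minAreaRect(q[:,:2].astype(np.float32)*1000); print(n,t,len(q),np.round(c,1),np.round(s,1),round(a,1),q[:,2].max().round(4))
    rect(.096,.112,(.50,.575),(-.26,-.18),"left top"); rect(.1025,.112,(.50,.575),(-.26,-.18),"left bar")
    rect(.02,.112,(.50,.575),(-.26,-.18),"left all")
    rect(.02,.16,(.56,.66),(-.19,-.12),"third all")
    rect(.134,.16,(.56,.68),(-.28,-.17),"big")
    rect(.05,.0575,(.4,.62),(.1,.3),"lamp base top"); rect(.01,.05,(.4,.62),(.1,.3),"lamp sides"); 
    rect(.085,.115,(.4,.62),(.1,.3),"lamp heads")
E
```

```text
scene left top 218 [ 537.6 -219.3] [37. 37.] 13.0 0.106
scene left bar 51 [ 537.6 -215.3] [33.7 16.7] 13.5 0.106
scene left all 782 [ 537.8 -220. ] [37.3 38.7] 15.5 0.106
scene third all 120 [ 601.8 -158.1] [16.4 77.3] 46.6 0.1389
scene big 454 [ 626.3 -220. ] [46.6 49.5] 51.1 0.1458
scene lamp base top 596 [508.5 195.3] [160.1 103.4] 18.3 0.0575
scene lamp sides 731 [508.5 194. ] [161.2 101.3] 18.3 0.0499
scene lamp heads 208 [508.9 186.4] [145.4  56.8] 12.5 0.103
side left top 71 [ 536.3 -214.6] [33.9 42.9] 15.8 0.1051
side left bar 14 [ 536.  -215.2] [29.  13.3] 36.4 0.1051
side left all 348 [ 536.6 -215.1] [35.  47.2] 16.2 0.1051
side third all 326 [ 591.1 -163.8] [35.4 87.6] 35.1 0.1405
side big 114 [ 626.  -216.3] [47.4 53.4] 50.6 0.1448
side lamp base top 969 [507.7 197.6] [161.  103.6] 17.9 0.0575
side lamp sides 1053 [507.  199.9] [160.6  99.8] 18.8 0.05
side lamp heads 473 [503.9 196.1] [149.6  59.2] 16.6 0.1043
```

Left block (1st crop, 170,260; base 34-37 mm square, top bar at 0.105 m) has the given cell's size. The front block is larger (47 mm, 0.145 m), and the block behind it appears small. I'll confirm this with the wrist camera from above while turning to the grasp yaw.

Call:
{"api": "arm_command", "payload": {
  "plan": [
    [[-40, -2, 0, 0, 0, 0.14, -1], [-80, -4, 0, 0, 0, 0.28, -1], [-120, -6, 0, 0, 0, 0.42, -1], [-160, -9, 0, 0, 0, 0.56, -1], [-190, -11, 0, 0, 0, 0.7, -1], [-217, -13, 0, 0, 0, 0.84, -1], [-217, -13, 0, 0, 0, 0.98, -1], [-217, -13, 0, 0, 0, 1.12, -1], [-217, -13, 0, 0, 0, 1.26, -1], [-217, -13, 0, 0, 0, 1.33, -1], [-217, -13, 0, 0, 0, 1.33, -1]]
  ]
}}

```text
time_s: 1.2
ee_pos: [0.5369, -0.217, 0.2051]
eef_rot: [-3.141, 0.0, 0.24]
force: [-0.1, -0.4, 0.0]
grip_width: 0.0939
grip_force: 0.0
```

```bash
python3 - <<'E'
from h import *
o=ctrl.get_obs(); I=cams.camera_info("wrist"); im,d=cams.camera("wrist")
print(o["time_s"],o["ee_pos"],o["eef_rot"],I["fx"],I["cx"],I["cy"],np.linalg.inv(np.array(I["world_to_cam"]))[:3].round(4).tolist())
np.savez("pics/w1.npz",im=im,d=d,T=np.array(I["world_to_cam"]))
cv2.imwrite("pics/w1.png",cv2.resize(im,(800,600)))
E
```

```text
1.2 [ 0.53687765 -0.21695515  0.20511386] [-3.14118396e+00  4.99364202e-04  2.39751596e-01] 325.19226210127806 278.5449822809032 206.24335379643313 [[0.2373, -0.9342, -0.2662, 0.6146], [-0.9714, -0.2281, -0.0654, -0.1981], [0.0003, 0.2741, -0.9617, 0.384]]
```

View pics/w1.png

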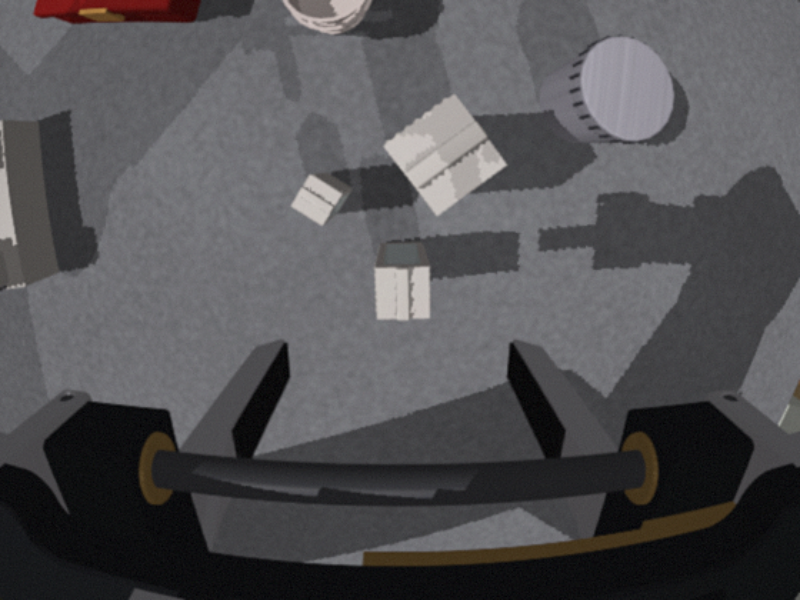

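Wrist view (800 px) shows three look-alikes: small (320,200), large (445,155), middle (403,290). The middle one fits 34 mm × 100 mm. Its teal pane at (403,255) faces the image top and its bar runs vertically, so the fingers will meet the ribbed sides. Next I'll refine its pose.

```bash
cat >> h.py <<'E'
def wray(u,v,T,z):
    I=cams.camera_info("wrist"); x=(u-I["cx"])/I["fx"]; y=(v-I["cy"])/I["fy"]; r=np.hypot(x,y)+1e-12
    D=np.stack([np.sin(r)*x/r,np.sin(r)*y/r,np.cos(r)],-1); M=np.linalg.inv(T); D=D@M[:3,:3].T; o=M[:3,3]
    return o+D*((z-o[2])/D[...,2])[...,None]
E
python3 - <<'E'
from h import *
z=np.load("pics/w1.npz"); im,d,T=z["im"],z["d"],z["T"]
v,u=np.mgrid[:420,:560]
R=wray(u,v,T,0.0); o=np.linalg.inv(T)[:3,3]
ez=-(T[2,:3]); f=R-o; s=d/(f@T[2,:3]); P=o+f*s[...,None]
for lo,hi,zz in((.094,.110,.1),(.1025,.112,.104)):
    m=((P[...,2]>lo)&(P[...,2]<hi)&(abs(P[...,0]-.537)<.035)&(abs(P[...,1]+.217)<.035)&(d>0))
    Q=wray(u[m].astype(float),v[m].astype(float),T,zz)
    print(m.sum(),cv2.minAreaRect((P[m][:,:2]*1000).astype(np.float32)),cv2.minAreaRect((Q[:,:2]*1000).astype(np.float32)),np.median(P[m],0))
E
```

```text
1414 ((537.6119995117188, -219.6563262939453), (34.657989501953125, 33.990787506103516), 14.826536178588867) ((537.7979125976562, -219.59866333007812), (36.50266647338867, 33.85408020019531), 14.751703262329102) [ 0.53865482 -0.2193993   0.09996649]
293 ((537.5845947265625, -219.57937622070312), (33.78020477294922, 7.712475776672363), 16.12727928161621) ((537.7426147460938, -219.53863525390625), (33.628299713134766, 7.6827850341796875), 16.099689483642578) [ 0.5385227  -0.21948772  0.10370566]
```

Call:
{"api": "arm_command", "payload": {
  "plan": [
    [[0, 2.8, 20, 0, 0, -0.022, -1], [0, 2.8, 50, 0, 0, -0.022, -1], [0, 2.8, 80, 0, 0, -0.022, -1], [0, 2.8, 110, 0, 0, -0.022, -1], [0, 2.8, 130, 0, 0, -0.022, -1], [0, 2.8, 140, 0, 0, -0.022, -1], [0, 2.8, 144, 0, 0, -0.022, -1], [0, 2.8, 144, 0, 0, -0.022, -1], [0, 2.8, 144, 0, 0, -0.022, 1], [0, 2.8, 144, 0, 0, -0.022, 1], [0, 2.8, 144, 0, 0, -0.022, 1], [0, 2.8, 144, 0, 0, -0.022, 1]]
  ],
  "squeeze": 20
}}

```text
time_s: 2.45
ee_pos: [0.5378, -0.2198, 0.0618]
eef_rot: [3.141, -0.0, 0.263]
force: [0.3, -0.4, 0.0]
grip_width: 0.0655
grip_force: 0.0
```

Call:
{"api": "arm_command", "payload": {
  "plan": [
    [[0, 0, 0, 0, 0, 0, 1], [0, 0, 0, 0, 0, 0, 1], [0, 0, 0, 0, 0, 0, 1], [0, 0, 0, 0, 0, 0, 1], [0, 0, 0, 0, 0, 0, 1]]
  ]
}}

```text
time_s: 2.95
ee_pos: [0.5377, -0.2197, 0.0614]
eef_rot: [-3.142, -0.0, 0.263]
force: [0.6, 0.5, 0.1]
grip_width: 0.0338
grip_force: 20.0
```

Call:
{"api": "arm_command", "payload": {
  "plan": [
    [[0, 0, 0, 0, 0, 0, 1], [0, 0, -5, 0, 0, 0, 1], [0, 0, -15, 0, 0, 0, 1], [0, 0, -35, 0, 0, 0, 1], [0, 0, -60, 0, 0, 0, 1], [0, 0, -90, 0, 0, 0, 1], [0, 0, -120, 0, 0, 0, 1], [0, 0, -140, 0, 0, 0, 1], [0, 0, -150, 0, 0, 0, 1], [0, 0, -150, 0, 0, 0, 1], [0, 0, -150, 0, 0, 0, 1], [0, 0, -150, 0, 0, 0, 1]]
  ],
  "squeeze": 35
}}

```text
time_s: 4.15
ee_pos: [0.5373, -0.2195, 0.2101]
eef_rot: [-3.14, 0.002, 0.263]
force: [-0.2, 1.4, -2.6]
grip_width: 0.0339
grip_force: 35.0
```

```bash
python3 - <<'E'
from h import *
o=ctrl.get_obs(); print(o["force"],o["grip_width"],o["ee_pos"])
C=[]
for n in("scene","side"):
    im,d,P=cloud(n); np.savez("pics/%s2.npz"%n,im=im,P=P)
    q=P.reshape(-1,3); q=q[~np.isnan(q[:,0])]
    m=(abs(q[:,2]-.055)<.004)&(abs(q[:,0]-.51)<.1)&(abs(q[:,1]-.2)<.08)
    for lo,hi in((.051,.059),(.015,.05),(.097,.108)):
        m=(q[:,2]>lo)&(q[:,2]<hi)&(abs(q[:,0]-.51)<.1)&(abs(q[:,1]-.2)<.08)
        print(n,lo,m.sum(),cv2.minAreaRect((q[m][:,:2]*1000).astype(np.float32)),np.median(q[m],0))
    a=im[165:250,240:330] if n=="scene" else im[210:290,235:335]
    C.append(cv2.resize(a,(400,360),interpolation=cv2.INTER_CUBIC))
cv2.imwrite("pics/lamp.png",np.hstack(C))
E
```

```text
[-0.21878901  1.35974126 -2.56676712] 0.033908676651940244 [ 0.53726263 -0.21954932  0.21013985]
scene 0.051 653 ((507.97845458984375, 195.29043579101562), (160.97642517089844, 102.03680419921875), 18.187788009643555) [0.51315105 0.17829643 0.05596335]
scene 0.015 650 ((508.943115234375, 193.45773315429688), (161.36546325683594, 101.42121887207031), 19.16719627380371) [0.52590878 0.15709011 0.0337856 ]
scene 0.097 157 ((507.35443115234375, 185.5885009765625), (145.3024139404297, 56.47126388549805), 12.456158638000488) [0.46094605 0.18254513 0.09979337]
side 0.051 951 ((507.7284851074219, 197.38803100585938), (160.42068481445312, 102.3489761352539), 18.01425552368164) [0.51205673 0.21843193 0.05445873]
side 0.015 942 ((506.4405212402344, 201.6656951904297), (161.2770233154297, 97.02936553955078), 19.061635971069336) [0.49812916 0.23584796 0.03351904]
side 0.097 202 ((504.84271240234375, 195.71115112304688), (144.84848022460938, 53.78727340698242), 16.323583602905273) [0.45308095 0.18587743 0.09914054]
```

View pics/lamp.png

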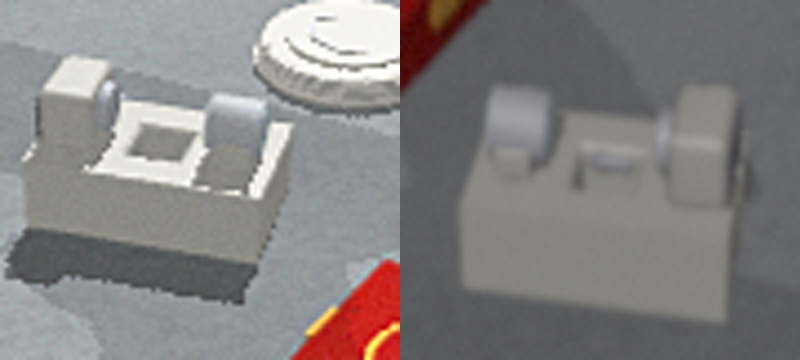

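LED head is at left in the scene crop (75,100) and lens at (235,120), so lamp +x is at about yaw 18°. Moving so that the wrist camera sits above the well with the cell held aside.

Call:
{"api": "arm_command", "payload": {
  "plan": [
    [[-1, -15, -10, 0, 0, 0, 1], [-2, -45, -20, 0, 0, -0.01, 1], [-3, -85, -20, 0, 0, -0.02, 1], [-4, -130, -20, 0, 0, -0.02, 1], [-5, -175, -20, 0, 0, -0.03, 1], [-6, -220, -20, 0, 0, -0.03, 1], [-7, -265, -20, 0, 0, -0.04, 1], [-8, -310, -20, 0, 0, -0.04, 1], [-9, -350, -20, 0, 0, -0.05, 1], [-10, -380, -20, 0, 0, -0.055, 1], [-10, -397, -20, 0, 0, -0.055, 1], [-10, -404, -20, 0, 0, -0.055, 1]]
  ]
}}

```text
time_s: 5.45
ee_pos: [0.422, 0.1694, 0.2319]
eef_rot: [-3.141, -0.001, 0.32]
force: [0.3, -1.1, -1.9]
grip_width: 0.0336
grip_force: 35.0
```

Call:
{"api": "arm_command", "payload": {
  "plan": [
    [[0, 0, 0, 0, 0, 0, 1], [0, 0, 0, 0, 0, 0, 1], [0, 0, 0, 0, 0, 0, 1]]
  ]
}}

```text
time_s: 5.75
ee_pos: [0.4232, 0.1671, 0.2315]
eef_rot: [3.141, 0.0, 0.317]
force: [0.4, -0.3, -2.0]
grip_width: 0.0338
grip_force: 35.0
```

```bash
python3 - <<'E'
from h import *
o=ctrl.get_obs(); I=cams.camera_info("wrist"); im,d=cams.camera("wrist"); T=np.array(I["world_to_cam"])
print(o["force"],o["ee_pos"],o["eef_rot"])
np.savez("pics/w2.npz",im=im,d=d,T=T,)
cv2.imwrite("pics/w2.png",cv2.resize(im,(800,600)))
v,u=np.mgrid[:420,:560]
R=wray(u,v,T,0.0); oo=np.linalg.inv(T)[:3,3]; f=R-oo; P=oo+f*(d/(f@T[2,:3]))[...,None]
np.save("pics/w2P.npy",P)
m=(d>0)&(abs(P[...,2]-.055)<.004)&(np.hypot(P[...,0]-.508,P[...,1]-.196)<.1)
print(m.sum(),cv2.minAreaRect((P[m][:,:2]*1000).astype(np.float32)))
# hole: enclosed non-top region near centre
cs,h=cv2.findContours(m.astype(np.uint8),cv2.RETR_CCOMP,cv2.CHAIN_APPROX_NONE)
for c,hh in zip(cs,h[0]):
    if hh[3]>=0 and len(c)>30:
        c=c[:,0].astype(float); Q=wray(c[:,0],c[:,1],T,.055); print("hole",len(c),c.mean(0),cv2.minAreaRect((Q[:,:2]*1000).astype(np.float32)))
E
```

```text
[ 0.42751697 -0.28210727 -2.00623359] [0.42323182 0.16706268 0.23146352] [3.14148496e+00 9.60315192e-05 3.16673621e-01]
7663 ((509.0368347167969, 194.9923095703125), (160.4888458251953, 97.04319763183594), 18.337141036987305)
hole 138 [278.30434783 107.34782609] ((508.7965393066406, 194.774169921875), (39.48609161376953, 40.027427673339844), 17.990760803222656)
```

View pics/w2.png

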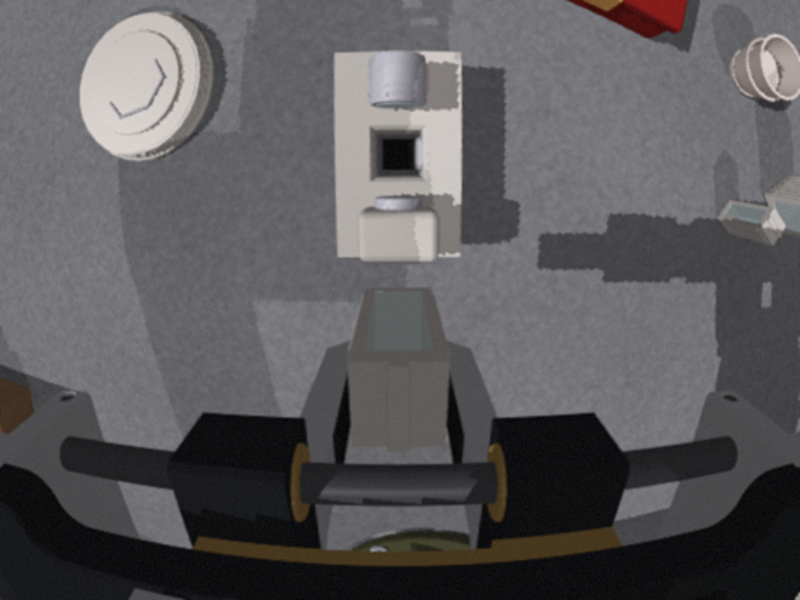

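Well hole is at wrist px (397,153) in the 800 px view, and it measures (0.5088, 0.1948) at yaw 18°. Moving above it, then down to just above the mouth.

Call:
{"api": "arm_command", "payload": {
  "plan": [
    [[15, 0, 0, 0, 0, 0, 1], [40, 0, 0, 0, 0, 0, 1], [65, 0, 0, 0, 0, 0, 1], [82, 0, 0, 0, 0, 0, 1], [90, 0.3, 0, 0, 0, 0, 1], [90, 0.3, 10, 0, 0, 0, 1], [90, 0.3, 30, 0, 0, 0, 1], [90, 0.3, 55, 0, 0, 0, 1], [90, 0.3, 80, 0, 0, 0, 1], [90, 0.3, 98, 0, 0, 0, 1], [90, 0.3, 105, 0, 0, 0, 1], [90, 0.3, 105, 0, 0, 0, 1]]
  ]
}}

```text
time_s: 7.0
ee_pos: [0.5079, 0.1953, 0.1257]
eef_rot: [-3.142, 0.002, 0.318]
force: [0.0, 0.6, -2.8]
grip_width: 0.0343
grip_force: 35.0
```

Call:
{"api": "arm_command", "payload": {
  "plan": [
    [[0, 0, 0, 0, 0, 0, 1], [0, 0, 0, 0, 0, 0, 1], [0, 0, 0, 0, 0, 0, 1], [0, 0, 0, 0, 0, 0, 1]]
  ]
}}

```text
time_s: 7.4
ee_pos: [0.5088, 0.1957, 0.1269]
eef_rot: [-3.142, -0.001, 0.318]
force: [0.0, 0.1, -1.3]
grip_width: 0.0337
grip_force: 35.0
```

```bash
python3 - <<'E'
from h import *
o=ctrl.get_obs(); print(o["force"],o["moment"],o["ee_pos"],o["eef_rot"],o["grip_width"])
e=np.array([.5089,.1949])-o["ee_pos"][:2]; y=o["eef_rot"][2]
print("tool dx,dy mm",1000*(e@[np.cos(y),np.sin(y)]),1000*(e@[np.sin(y),-np.cos(y)]))
a=cams.camera("scene")[0][110:230,215:345]; b=cams.camera("side")[0][170:290,235:365]
cv2.imwrite("pics/over.png",np.hstack([cv2.resize(x,(400,370),interpolation=cv2.INTER_CUBIC) for x in(a,b)]))
E
```

```text
[ 0.03149888  0.0739053  -1.31919455] [ 0.03509934  0.08307706 -0.00235218] [0.50878932 0.19569606 0.12690098] [-3.14156790e+00 -7.49905017e-04  3.17756395e-01] 0.03365904753453521
tool dx,dy mm -0.14357293756217504 0.7907855304570657
```

View pics/over.png

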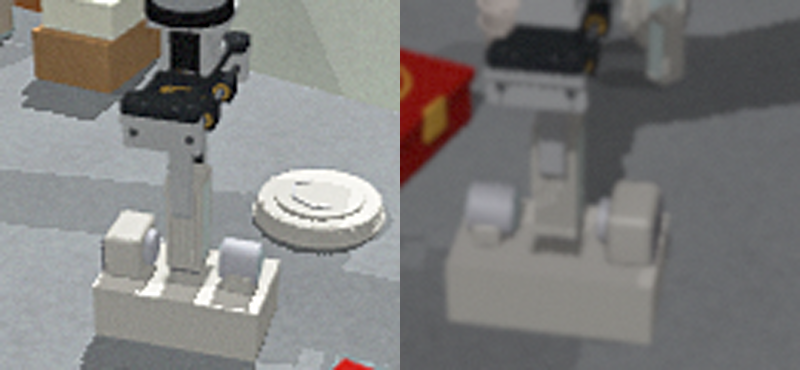

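Call:
{"api": "arm_command", "payload": {
  "plan": [
    [[0, 0.4, 3, 0, 0, 0, 1], [0, 0.4, 6, 0, 0, 0, 1], [0, 0.4, 9, 0, 0, 0, 1], [0, 0.4, 11, 0, 0, 0, 1], [0, 0.4, 13, 0, 0, 0, 1], [0, 0.4, 13, 0, 0, 0, 1], [0, 0.4, 13, 0, 0, 0, 1]]
  ]
}}

```text
time_s: 8.2
ee_pos: [0.5088, 0.1953, 0.1135]
eef_rot: [3.142, -0.0, 0.318]
force: [-0.6, -1.1, -1.6]
grip_width: 0.0339
grip_force: 35.0
```

Call:
{"api": "arm_command", "payload": {
  "plan": [
    [[0, 0, 2, 0, 0, 0, 1], [0, 0, 4, 0, 0, 0, 1], [0, 0, 6, 0, 0, 0, 1], [0, 0, 8, 0, 0, 0, 1], [0, 0, 10, 0, 0, 0, 1], [0, 0, 10, 0, 0, 0, 1], [0, 0, 10, 0, 0, 0, 1]]
  ]
}}

```text
time_s: 8.9
ee_pos: [0.5087, 0.1954, 0.1032]
eef_rot: [-3.141, 0.0, 0.318]
force: [0.3, 4.0, -1.6]
grip_width: 0.0338
grip_force: 35.0
```

Call:
{"api": "arm_command", "payload": {
  "plan": [
    [[0, 0, 1, 0, 0, 0, 1], [0, 0, 2, 0, 0, 0, 1], [0, 0, 3, 0, 0, 0, 1], [0, 0, 4, 0, 0, 0, 1], [0, 0, 5, 0, 0, 0, 1], [0, 0, 6, 0, 0, 0, 1]]
  ]
}}

```text
time_s: 9.5
ee_pos: [0.5087, 0.1953, 0.0973]
eef_rot: [-3.142, 0.0, 0.318]
force: [-1.1, 2.3, 0.1]
grip_width: 0.0337
grip_force: 35.0
```

Call:
{"api": "arm_command", "payload": {
  "plan": [
    [[0, 0, 0.5, 0, 0, 0, 1], [0, 0, 1, 0, 0, 0, 1], [0, 0, 1.5, 0, 0, 0, 1], [0, 0, 2, 0, 0, 0, 1]]
  ]
}}

```text
time_s: 9.9
ee_pos: [0.5088, 0.1953, 0.0954]
eef_rot: [-3.142, -0.0, 0.318]
force: [-1.3, 3.9, 0.2]
grip_width: 0.0338
grip_force: 35.0
```

Call:
{"api": "arm_command", "payload": {
  "plan": [
    [[0, 0, 0.5, 0, 0, 0, 1], [0, 0, 1, 0, 0, 0, 1], [0, 0, 1.5, 0, 0, 0, 1], [0, 0, 2, 0, 0, 0, 1]]
  ]
}}

```text
time_s: 10.3
ee_pos: [0.5088, 0.1953, 0.0934]
eef_rot: [-3.142, -0.0, 0.318]
force: [-1.0, 3.6, 1.2]
grip_width: 0.0337
grip_force: 35.0
```

Call:
{"api": "arm_command", "payload": {
  "plan": [
    [[0, 0, 0.5, 0, 0, 0, 1], [0, 0, 1, 0, 0, 0, 1], [0, 0, 1.5, 0, 0, 0, 1]]
  ]
}}

```text
time_s: 10.6
ee_pos: [0.5088, 0.1953, 0.0919]
eef_rot: [-3.142, -0.0, 0.318]
force: [-1.0, 3.0, -0.0]
grip_width: 0.0338
grip_force: 35.0
```

Just noise; no seat yet (about 24.5 mm deep).

Call:
{"api": "arm_command", "payload": {
  "plan": [
    [[0, 0, 0.5, 0, 0, 0, 1], [0, 0, 1, 0, 0, 0, 1], [0, 0, 1.5, 0, 0, 0, 1], [0, 0, 2, 0, 0, 0, 1]]
  ]
}}

```text
time_s: 11.0
ee_pos: [0.5088, 0.1953, 0.0899]
eef_rot: [3.142, 0.0, 0.318]
force: [-1.8, 3.3, 1.1]
grip_width: 0.0337
grip_force: 35.0
```

Call:
{"api": "arm_command", "payload": {
  "plan": [
    [[0, 0, 0.5, 0, 0, 0, 1], [0, 0, 1, 0, 0, 0, 1], [0, 0, 1.5, 0, 0, 0, 1], [0, 0, 2, 0, 0, 0, 1]]
  ]
}}

```text
time_s: 11.4
ee_pos: [0.5088, 0.1953, 0.0879]
eef_rot: [-3.142, -0.0, 0.318]
force: [-1.6, 3.4, -0.0]
grip_width: 0.034
grip_force: 35.0
```

Call:
{"api": "arm_command", "payload": {
  "plan": [
    [[0, 0, 0.5, 0, 0, 0, 1], [0, 0, 1, 0, 0, 0, 1], [0, 0, 1.5, 0, 0, 0, 1], [0, 0, 2, 0, 0, 0, 1]]
  ]
}}

```text
time_s: 11.8
ee_pos: [0.5088, 0.1953, 0.0859]
eef_rot: [3.142, -0.0, 0.318]
force: [-1.2, 5.1, -0.2]
grip_width: 0.0338
grip_force: 35.0
```

Call:
{"api": "arm_command", "payload": {
  "plan": [
    [[0, 0, 0.5, 0, 0, 0, 1], [0, 0, 1, 0, 0, 0, 1], [0, 0, 1.5, 0, 0, 0, 1], [0, 0, 2, 0, 0, 0, 1]]
  ]
}}

```text
time_s: 12.2
ee_pos: [0.5087, 0.1953, 0.0839]
eef_rot: [-3.142, 0.0, 0.318]
force: [-2.0, 3.4, 0.7]
grip_width: 0.0337
grip_force: 35.0
```

Call:
{"api": "arm_command", "payload": {
  "plan": [
    [[0, 0, 0.5, 0, 0, 0, 1], [0, 0, 1, 0, 0, 0, 1], [0, 0, 1.5, 0, 0, 0, 1], [0, 0, 2, 0, 0, 0, 1]]
  ]
}}

```text
time_s: 12.6
ee_pos: [0.5088, 0.1953, 0.0819]
eef_rot: [3.142, -0.0, 0.318]
force: [-1.5, 4.0, 0.1]
grip_width: 0.034
grip_force: 35.0
```

Call:
{"api": "arm_command", "payload": {
  "plan": [
    [[0, 0, 0.5, 0, 0, 0, 1], [0, 0, 1, 0, 0, 0, 1], [0, 0, 1.5, 0, 0, 0, 1], [0, 0, 2, 0, 0, 0, 1]]
  ]
}}

```text
time_s: 13.0
ee_pos: [0.5088, 0.1953, 0.0801]
eef_rot: [3.142, -0.0, 0.318]
force: [-3.3, 3.0, 2.8]
grip_width: 0.0334
grip_force: 35.0
```

Force is rising; smaller steps.

Call:
{"api": "arm_command", "payload": {
  "plan": [
    [[0, 0, 0.5, 0, 0, 0, 1], [0, 0, 0.7, 0, 0, 0, 1], [0, 0, 0.7, 0, 0, 0, 1]]
  ]
}}

```text
time_s: 13.3
ee_pos: [0.5088, 0.1953, 0.0794]
eef_rot: [3.142, -0.0, 0.318]
force: [-2.3, 3.7, 5.4]
grip_width: 0.0339
grip_force: 35.0
```

Call:
{"api": "arm_command", "payload": {
  "plan": [
    [[0, 0, 0.5, 0, 0, 0, 1], [0, 0, 1, 0, 0, 0, 1], [0, 0, 1, 0, 0, 0, 1]]
  ]
}}

```text
time_s: 13.6
ee_pos: [0.5088, 0.1953, 0.0785]
eef_rot: [3.142, -0.0, 0.318]
force: [-3.2, 3.2, 6.1]
grip_width: 0.0339
grip_force: 35.0
```

Call:
{"api": "arm_command", "payload": {
  "plan": [
    [[0, 0, 0.4, 0, 0, 0, 1], [0, 0, 0.7, 0, 0, 0, 1], [0, 0, 0.7, 0, 0, 0, 1], [0, 0, 0.7, 0, 0, 0, 1], [0, 0, 0.7, 0, 0, 0, 1]]
  ]
}}

```text
time_s: 14.1
ee_pos: [0.5089, 0.1953, 0.078]
eef_rot: [3.142, -0.0, 0.318]
force: [-4.0, 2.4, 8.3]
grip_width: 0.0344
grip_force: 35.0
```

```bash
python3 - <<'E'
from h import *
for i in range(5):
    o=ctrl.get_obs(); print(o["force"].round(2),o["ee_pos"].round(4)); cams.camera("scene")
E
```

```text
[-4.04  2.39  8.28] [0.5089 0.1953 0.078 ]
[-4.17  1.77  8.33] [0.5088 0.1953 0.0779]
[-3.29  2.79  7.91] [0.5089 0.1953 0.078 ]
[-3.91  3.89  7.48] [0.5089 0.1953 0.0779]
[-3.42  3.14  7.18] [0.5089 0.1953 0.078 ]
```

Call:
{"api": "arm_command", "payload": {
  "plan": [
    [[0, 0, 0.4, 0, 0, 0, 1], [0, 0, 0.4, 0, 0, 0, 1], [0, 0, 0.4, 0, 0, 0, 1], [0, 0, 0.4, 0, 0, 0, 1]]
  ]
}}

```text
time_s: 14.75
ee_pos: [0.5089, 0.1953, 0.0776]
eef_rot: [-3.142, -0.0, 0.318]
force: [-4.6, 2.3, 8.6]
grip_width: 0.0341
grip_force: 35.0
```

Call:
{"api": "arm_command", "payload": {
  "plan": [
    [[0, 0, 0, 0, 0, 0, 0.2], [0, 0, 0, 0, 0, 0, 0], [0, 0, 0, 0, 0, 0, -0.2], [0, 0, 0, 0, 0, 0, -0.4], [0, 0, 0, 0, 0, 0, -0.6], [0, 0, 0, 0, 0, 0, -0.8], [0, 0, 0, 0, 0, 0, -1], [0, 0, 0, 0, 0, 0, -1], [0, 0, 0, 0, 0, 0, -1], [0, 0, 0, 0, 0, 0, -1]]
  ]
}}

```text
time_s: 15.75
ee_pos: [0.5088, 0.1953, 0.0772]
eef_rot: [-3.142, -0.0, 0.318]
force: [0.4, 0.1, 0.5]
grip_width: 0.0939
grip_force: 0.0
```

Released; going straight up and checking.

Call:
{"api": "arm_command", "payload": {
  "plan": [
    [[0, 0, -10, 0, 0, 0, -1], [0, 0, -30, 0, 0, 0, -1], [0, 0, -55, 0, 0, 0, -1], [0, 0, -80, 0, 0, 0, -1], [0, 0, -110, 0, 0, 0, -1], [0, 0, -140, 0, 0, 0, -1], [-30, 0, -150, 0, 0, 0, -1], [-60, 0, -150, 0, 0, 0, -1], [-70, 0, -150, 0, 0, 0, -1], [-70, 0, -150, 0, 0, 0, -1], [-70, 0, -150, 0, 0, 0, -1], [-70, 0, -150, 0, 0, 0, -1]]
  ]
}}

```text
time_s: 16.95
ee_pos: [0.443, 0.1736, 0.227]
eef_rot: [-3.142, 0.0, 0.318]
force: [-0.9, 0.3, -0.3]
grip_width: 0.0942
grip_force: 0.0
```

```bash
python3 - <<'E'
from h import *
I=cams.camera_info("wrist"); im,d=cams.camera("wrist"); T=np.array(I["world_to_cam"])
v,u=np.mgrid[:420,:560]; R=wray(u,v,T,0.0); oo=np.linalg.inv(T)[:3,3]; f=R-oo; P=oo+f*(d/(f@T[2,:3]))[...,None]
n=np.hypot(P[...,0]-.509,P[...,1]-.195)<.03
for lo,hi in((.108,.13),(.1165,.13)):
    m=(d>0)&n&(P[...,2]>lo)&(P[...,2]<hi); print(m.sum(),cv2.minAreaRect((P[m][:,:2]*1000).astype(np.float32)),np.percentile(P[m][:,2],[2,50,98]))
a=im[40:280,140:420]; b=cams.camera("side")[0][170:290,235:365]
cv2.imwrite("pics/end.png",np.hstack([cv2.resize(x,(400,370),interpolation=cv2.INTER_CUBIC) for x in(a,b)]))
print(ctrl.get_obs()["force"])
E
```

```text
1472 ((508.600341796875, 196.34689331054688), (33.35447311401367, 36.53511428833008), 18.018848419189453) [0.11724132 0.11894947 0.12353905]
1465 ((508.4664001464844, 196.72984313964844), (33.361663818359375, 34.41754150390625), 18.250614166259766) [0.11728843 0.11895293 0.12354038]
[ 0.14847619 -0.56778794 -1.17426411]
```

View pics/end.png

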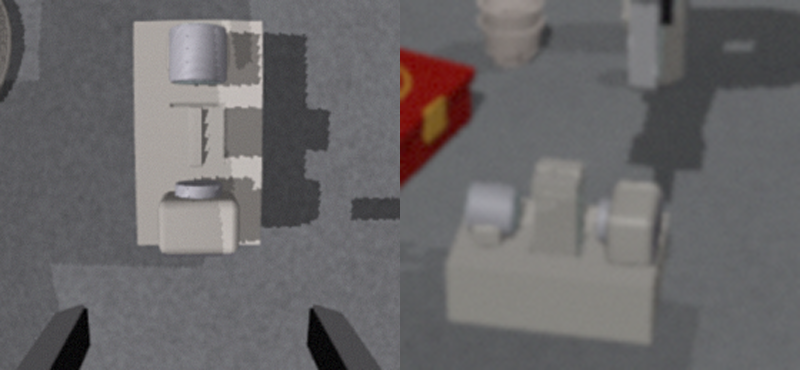

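The cell stands square, within 2 mm of the well centre. It rose about 3 mm on release, so the pad friction could be holding it up. I'll press lightly on the cap bar with closed fingers and back off slowly to make sure it rests on the cushion.

Call:
{"api": "arm_command", "payload": {
  "plan": [
    [[20, 0, 0, 0, 0, 0, 1], [45, 0, 0, 0, 0, 0, 1], [62, -1, 0, 0, 0, 0, 1], [69, -1.3, 0, 0, 0, 0, 1], [69, -1.3, 10, 0, 0, 0, 1], [69, -1.3, 30, 0, 0, 0, 1], [69, -1.3, 55, 0, 0, 0, 1], [69, -1.3, 78, 0, 0, 0, 1], [69, -1.3, 92, 0, 0, 0, 1], [69, -1.3, 97, 0, 0, 0, 1], [69, -1.3, 97, 0, 0, 0, 1], [69, -1.3, 97, 0, 0, 0, 1]]
  ],
  "squeeze": 10
}}

```text
time_s: 18.25
ee_pos: [0.5077, 0.1963, 0.1311]
eef_rot: [3.142, -0.001, 0.318]
force: [-0.6, 0.2, -0.2]
grip_width: 0.002
grip_force: 0.0
```

Call:
{"api": "arm_command", "payload": {
  "plan": [
    [[0, 0, 1, 0, 0, 0, 1], [0, 0, 2, 0, 0, 0, 1], [0, 0, 3, 0, 0, 0, 1], [0, 0, 4, 0, 0, 0, 1], [0, 0, 4, 0, 0, 0, 1]]
  ]
}}

```text
time_s: 18.75
ee_pos: [0.5074, 0.1962, 0.126]
eef_rot: [3.142, 0.0, 0.318]
force: [0.8, -0.6, -0.1]
grip_width: 0.0006
grip_force: 0.0
```

Call:
{"api": "arm_command", "payload": {
  "plan": [
    [[0, 0, 0.5, 0, 0, 0, 1], [0, 0, 1, 0, 0, 0, 1], [0, 0, 1.5, 0, 0, 0, 1], [0, 0, 2, 0, 0, 0, 1], [0, 0, 2, 0, 0, 0, 1]]
  ]
}}

```text
time_s: 19.25
ee_pos: [0.5074, 0.1962, 0.1241]
eef_rot: [-3.142, 0.0, 0.318]
force: [0.1, -0.2, 0.7]
grip_width: 0.0005
grip_force: 0.0
```

Call:
{"api": "arm_command", "payload": {
  "plan": [
    [[0, 0, 0.5, 0, 0, 0, 1], [0, 0, 1, 0, 0, 0, 1], [0, 0, 1, 0, 0, 0, 1]]
  ]
}}

```text
time_s: 19.55
ee_pos: [0.5074, 0.1962, 0.1232]
eef_rot: [-3.142, -0.0, 0.318]
force: [-0.2, -0.3, 0.5]
grip_width: 0.0005
grip_force: 0.4
```

Call:
{"api": "arm_command", "payload": {
  "plan": [
    [[0, 0, 0.5, 0, 0, 0, 1], [0, 0, 1, 0, 0, 0, 1], [0, 0, 1, 0, 0, 0, 1]]
  ]
}}

```text
time_s: 19.85
ee_pos: [0.5076, 0.1963, 0.1225]
eef_rot: [-3.142, -0.001, 0.318]
force: [-0.9, -0.2, 4.7]
grip_width: 0.0006
grip_force: 2.3
```

Call:
{"api": "arm_command", "payload": {
  "plan": [
    [[0, 0, 0.4, 0, 0, 0, 1], [0, 0, 0.7, 0, 0, 0, 1], [0, 0, 0.7, 0, 0, 0, 1]]
  ]
}}

```text
time_s: 20.15
ee_pos: [0.5077, 0.1963, 0.1219]
eef_rot: [-3.142, -0.001, 0.318]
force: [-0.8, 0.6, 6.1]
grip_width: 0.0006
grip_force: 3.0
```

Firm cushion felt again. Backing off slowly.

Call:
{"api": "arm_command", "payload": {
  "plan": [
    [[0, 0, -0.3, 0, 0, 0, 1], [0, 0, -0.6, 0, 0, 0, 1], [0, 0, -0.9, 0, 0, 0, 1], [0, 0, -1.2, 0, 0, 0, 1], [0, 0, -1.5, 0, 0, 0, 1], [0, 0, -1.8, 0, 0, 0, 1], [0, 0, -2.2, 0, 0, 0, 1], [0, 0, -2.8, 0, 0, 0, 1], [0, 0, -4, 0, 0, 0, 1], [0, 0, -10, 0, 0, 0, 1], [0, 0, -30, 0, 0, 0, 1], [0, 0, -60, 0, 0, 0, 1]]
  ]
}}

```text
time_s: 21.35
ee_pos: [0.5068, 0.196, 0.1813]
eef_rot: [-3.142, 0.003, 0.318]
force: [-0.2, 0.6, 1.1]
grip_width: 0.0006
grip_force: 0.0
```

Call:
{"api": "arm_command", "payload": {
  "plan": [
    [[-20, 0, -30, 0, 0, 0, 1], [-50, 0, -43, 0, 0, 0, 1], [-69, 0, -43, 0, 0, 0, 1], [-69, 0, -43, 0, 0, 0, 1], [-69, 0, -43, 0, 0, 0, 1], [-69, 0, -43, 0, 0, 0, 1], [-69, 0, -43, 0, 0, 0, 1]]
  ]
}}

```text
time_s: 22.05
ee_pos: [0.4423, 0.1748, 0.2241]
eef_rot: [-3.142, 0.001, 0.318]
force: [-0.8, -0.3, -1.0]
grip_width: 0.0004
grip_force: 0.0
```

```bash
python3 - <<'E'
from h import *
I=cams.camera_info("wrist"); im,d=cams.camera("wrist"); T=np.array(I["world_to_cam"])
v,u=np.mgrid[:420,:560]; R=wray(u,v,T,0.0); oo=np.linalg.inv(T)[:3,3]; f=R-oo; P=oo+f*(d/(f@T[2,:3]))[...,None]
m=(d>0)&(np.hypot(P[...,0]-.509,P[...,1]-.195)<.03)&(P[...,2]>.11)&(P[...,2]<.13)
print(m.sum(),cv2.minAreaRect((P[m][:,:2]*1000).astype(np.float32)),np.percentile(P[m][:,2],[2,50,98]))
q=P[m]; q=q[q[:,2]<np.median(q[:,2])+.002]; A=np.c_[q[:,:2],np.ones(len(q))]; print("tilt",np.linalg.lstsq(A,q[:,2],rcond=None)[0][:2])
E
```

```text
1498 ((508.4488525390625, 196.32855224609375), (33.203556060791016, 34.10538101196289), 18.18370819091797) [0.11658382 0.11826688 0.12296568]
tilt [ 0.00278185 -0.00103631]
```

Upright, square, centred to about 1.5 mm, and now 0.7 mm lower on the cushion. Handing in.

```bash
python3 -c "
from station import ctrl
print(ctrl.hand_in())"
```

```text
the job is handed in; nothing more can be done
None
```

I handed the job in at about 22 s: the middle-sized cell stands released and upright in the well, about 1.5 mm off centre, with its clear faces along the light path. It was pressed onto the cushion with an estimated 8 N, and the hand-in call gave no verdict.

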